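# Clear the fallen paint bottle and poise the marker over the sheet

## Task

Get ready to letter: the paint bottle has fallen over on the sheet, so set it upright on the cork coaster without dropping it and let go of it. Then draw the long marker up out of the wooden dock, lean it about halfway between upright and level with its nib end down, and finish while still holding it there in the air, still, with the nib 5 to 10 cm above the drawn circle on the sheet. Leave the two short markers in the dock and the eraser, tape roll and sharpener where they are.

Things in the scene. Friction and masses are not known exactly. Their poses are not given: they have to be found in the camera images.
- bottle: Closed paint bottle, 80 mm tall, about 130 g. White body 46 mm square, 48 mm high, sloping shoulder, round black cap 32 mm across from 56 to 80 mm above the foot. Origin: centre of the foot's underside; z runs from foot to cap. Starts lying on a flat side on the sheet (axis level, 23 mm up), cap roughly towards the robot. Set down leaning under 25 degrees it rocks upright by itself.
- coaster: Round cork coaster fixed to the table, 120 mm across and 5 mm thick. Origin at the centre of its underside, on the table. It lies on one side of the sheet and the dock on the other; which is which varies.
- dock: Wooden marker dock fixed to the table: block 190 mm (x) by 60 mm (y), 55 mm high, with three upright round sockets 22 mm wide and 45 mm deep in a row along its x, at x = -62, 0 and +62 mm. A marker stands loosely, nib down, in each. Origin at the centre of the underside; z up.
- long_marker: The long marker: round white barrel 20 mm across, 170 mm long, about 45 g; the lowest 22 mm taper to an 8 mm black nib, a black band is at the tail. Origin at the nib's end; z runs from nib to tail. It stands in any of the three sockets, nib end 10 mm and tail 180 mm above the table, 60 mm higher than the short ones. Centre of mass about 90 mm from the nib end.
- nib (a point): The end of the long marker's nib (same point as that marker's origin).
- short_marker_a: Short marker, same look, 20 mm across, 110 mm long, standing in another socket, its tail 120 mm above the table. Origin at the nib's end, z up along the barrel. Leave it in the dock.
- short_marker_b: Second short marker, the same as the other, in the remaining socket. Leave it in the dock.
- sheet: White paper sheet lying flat, fixed, 210 mm (x) by 297 mm (y), under 1 mm thick. Origin at its centre, on the table.
- circle (a point): Centre of the circle drawn in black on the middle of the sheet, 80 mm across, 1 mm above the table.
- eraser: Loose dark rubber eraser 55 x 24 x 14 mm on the table near a far corner of the sheet. Origin at the centre of its underside. Bystander.
- tape: Loose brown roll of tape lying flat, 72 mm across, 20 mm high, near the other far corner of the sheet. Origin at the centre of its underside. Bystander.
- sharpener: Loose small steel sharpener 28 x 20 x 16 mm near the sheet, on the robot's side. Origin at the centre of its underside. Bystander.

How it is judged:
On the way, in this order (a step that is already met when the one before it is completed fails the run):
1. the bottle stands upright on the coaster, at rest and let go (horizontal distance between bottle and coaster below 0.04 m and angle between bottle's own z axis and vertical below 0.12 rad and height (world z) of bottle between 0.002 and 0.012 m and contact force between bottle and the fingers below 0.1 N and linear speed of bottle below 0.03 m/s), for 0.3 s.
2. the long marker has been drawn clear of the dock (height (world z) of nib above 0.06 m and contact force between long_marker and the fingers above 0.3 N and contact force between long_marker and dock below 0.1 N), for 0.1 s.
At the end, for the whole second after the job is handed in: Bottle upright (7 deg), untouched on the coaster within 40 mm of its centre; the gripper alone holds the long marker still, leaning 30 to 60 degrees from upright, nib end down, nib 40 to 115 mm above the table and within 40 mm of the circle's centre seen from above (all of step 1 and horizontal distance between nib and circle below 0.04 m and height (world z) of nib between 0.04 and 0.115 m and angle between long_marker's own z axis and vertical between 0.52 and 1.05 rad and contact force between long_marker and the fingers above 0.3 N and linear speed of long_marker below 0.05 m/s and contact force between long_marker and dock below 0.1 N and contact force between long_marker and bottle below 0.1 N); the arm keeps its last pose, push and grip.
It fails at once if the bottle is dropped (linear speed of bottle above 0.9 m/s and contact force between bottle and the fingers below 0.05 N).
It fails at once if a short marker is pulled out or a bystander pushed more than 30 mm (distance of any of short_marker_a, short_marker_b, eraser, tape, sharpener from where it was at the start of the episode above 0.03 m).
It also fails if it takes over 67 s, if anything falls off the work surface, if the arm or the gripper's body presses on something with over 40 N, if the wrist force passes 120 N, or if a joint passes its speed limit or range.

## Robot

A 6-joint arm with a two-finger parallel gripper is mounted at the origin on the work surface. World frame = base frame: x ahead of the robot, y to its left, z up, the work surface at z = 0. Lengths are in m, angles in rad, forces in N, time in s.
With the tool pointing down it reaches from about 0.35 to 0.85 m from the base axis. Payload 8.1 kg.
Tool frame: the origin (TCP) lies at the very end of the fingers, on their centre line; the grasp point (between the pads) lies 19 mm behind it; z points along the fingers, y is the line along which they close (so a half turn about z gives the same grasp; the last joint's range is limited). The gripper opens to 85 mm and grips with 20 to 120 N. Pads are 22 mm wide; open, the fingers measure 114 mm over their backs; the gripper's body (76 mm by 85 mm) begins 54 mm behind the grasp point. The pads swing forward as they close: fully open they stand 13 mm farther back than shut.
Start: joints at [-1.379, 0.13, 1.488, -0, 1.523, -0.085], TCP at [0.164, -0.577, 0.231] pointing down, gripper open.
Joint ranges: [-2.96, 2.96], [-0.89, 2.26], [0.02, 2.5], [-1.34, 4.48], [0, 2.73], [-2.66, 2.66]. Speed limits (rad/s): [2.39, 2.39, 2.79, 3.14, 3.14, 3.14].

## Interface

Orientations are given as a unit quaternion [x, y, z, w].
In Python, from station import r, get_image, camera_model gives the robot as it stands. The module is installed in compiled form; this text tells all that it offers. Calls block until the motion is done:
- r.move_pose(position, orientation): joint-space move of the TCP to a pose.
- r.line_to(position, attitude=None, v=0.15, force_limit=None): straight line of the TCP; attitude=None keeps the orientation; v is the mean speed in m/s. With force_limit (N) it stops when the force on the tool has changed by that much, and returns True; else False.
- r.movej(angles): joint-space move.
- r.gripper_to(opening): opening from 0.0 (shut) to 1.0 (fully open); the grip force is fixed at half the most; returns when the fingers have stopped.
- r.sleep(seconds).
- r.solve_ik(position, orientation): joint angles nearest the present ones, or None.
- get_image(name): name is "side" or "top" or "wrist"; returns the picture (480x640x3 uint8, red, green, blue); there is no depth.
- camera_model(name): a dict with "K" (3x3 intrinsics, pixels), "extrinsics" (4x4, takes a point from camera to world coordinates). Camera axes: x right, y up, looking along -z (the intrinsics and any distortion apply to the point x, -y, -z); pixel columns grow to the right and rows downward; lengths in m; the calibration is good to about 2 mm. The wrist camera is an equidistant fisheye: a pixel r from the principal point sees the ray r / f radians off the axis. A picture is of the moment at which its call begins: read the wrist's pose just before it. camera_model takes no time and is no camera call; for the wrist camera it gives the pose at the moment of the call.
A pose or a line that the arm cannot do raises r.PlanningError and nothing moves.
- r.job_done(): hands the job in; it is judged then, once.
Readings, each from a call of its own:
- r.read_time_s(): time.
- r.read_joints(): joint angles.
- r.read_dq(): joint speeds.
- r.read_effort(): joint torques, N m.
- r.read_position(): TCP position.
- r.read_ee_rot(): TCP orientation.
- r.read_force(): force on the tool from outside, world axes, zero at the start.
- r.read_ft_torque(): the same for the moment, N m.
- r.read_finger_gap(): opening from 0.0 (shut) to 1.0 (fully open).
- r.read_gripper_force(): force on a finger pad.
Only numpy, scipy, OpenCV 4.12 (cv2) and the standard library are available. Lean on these libraries where they do the work, as an engineer would, in place of code of your own. Each camera call takes 0.05 s, during which the arm holds its last target. There are 200 camera calls.

## Working session

There is one attempt and no reset: what is moved stays moved. The work goes in short steps, each a Python script; the robot and the scene stay as the last script left them, time stands still between calls to the robot, and variables do not carry over. Pictures are saved under pics/ and viewed, at most 10 in all, crops included, and the job is handed in when it is done.

```bash
mkdir -p pics
python3 - <<'E'
from station import r,get_image,camera_model
import cv2,numpy as np
np.set_printoptions(precision=4,suppress=True)
for n in("top","side"):
    cv2.imwrite(f"pics/{n}0.png",get_image(n)[:,:,::-1]); m=camera_model(n); print(n,m["K"],m["extrinsics"],[k for k in m])
m=camera_model("wrist");print(m)
print(r.read_ee_rot(),r.read_position(),r.read_time_s())
E
```

```text
top [[532.3487   0.     317.8673]
 [  0.     532.3487 236.8201]
 [  0.       0.       1.    ]] [[-0.0025  0.996  -0.0896  0.4485]
 [-0.9995 -0.0054 -0.0314 -0.0243]
 [-0.0317  0.0895  0.9955  1.0379]
 [ 0.      0.      0.      1.    ]] ['K', 'extrinsics']
side [[500.4613   0.     311.2259]
 [  0.     500.4613 235.15  ]
 [  0.       0.       1.    ]] [[-0.8363  0.3745 -0.4005  0.1402]
 [-0.5482 -0.5575  0.6234  0.6021]
 [ 0.0102  0.7409  0.6716  0.7106]
 [ 0.      0.      0.      1.    ]] ['K', 'extrinsics']
{'K': array([[371.6483,   0.    , 318.7442],
       [  0.    , 371.6483, 241.4444],
       [  0.    ,   0.    ,   1.    ]]), 'extrinsics': array([[ 0.273 ,  0.9268,  0.258 ,  0.2298],
       [-0.962 ,  0.2635,  0.0713, -0.5579],
       [-0.002 , -0.2677,  0.9635,  0.3722],
       [ 0.    ,  0.    ,  0.    ,  1.    ]])}
[ 0.9904  0.138  -0.     -0.0008] [ 0.1639 -0.5767  0.2304] 0.1
```

View pics/top0.png

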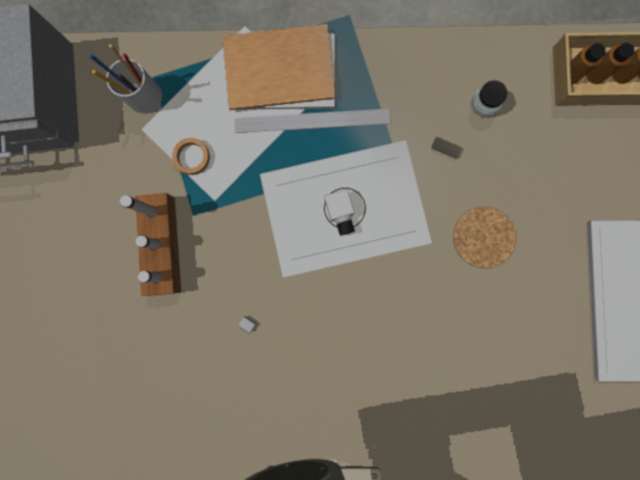

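View pics/side0.png

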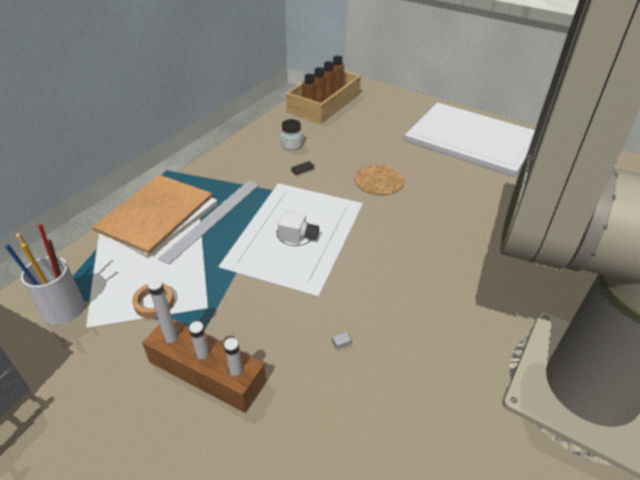

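The top view shows the bottle at about (340,206) with its cap at (346,228), the coaster at (485,237), and the long marker's tail at (127,202) in the far socket. The dock is on the robot's left. I'll enlarge it for finer readings.

```bash
cat > h.py <<'E'
from station import r,get_image,camera_model
import cv2,numpy as np
from scipy.spatial.transform import Rotation as R
np.set_printoptions(precision=4,suppress=True)
def px2w(n,u,v,z,m=None):
    m=m or camera_model(n);K,T=m["K"],m["extrinsics"]
    x,y=(u-K[0,2])/K[0,0],(v-K[1,2])/K[1,1]
    d=np.array([x,-y,-1.])
    if n=="wrist":
        t=np.hypot(x,y); d=np.array([np.sin(t)*x/t,-np.sin(t)*y/t,-np.cos(t)])
    d=T[:3,:3]@d; p=T[:3,3]
    return p+d*(z-p[2])/d[2]
def quat(z,y):
    z=np.array(z,float);z/=np.linalg.norm(z);y=np.array(y,float);y-=z*(y@z);y/=np.linalg.norm(y)
    return R.from_matrix(np.c_[np.cross(y,z),y,z]).as_quat()
E
python3 - <<'E'
from h import *
t=cv2.imread("pics/top0.png")
a=cv2.resize(t[180:250,305:385],None,fx=5,fy=5,interpolation=2)   # 400x350
b=cv2.resize(t[185:305,105:185],None,fx=4.5,fy=4.5,interpolation=2) # 360x540
c=np.zeros((540,770,3),np.uint8);c[:350,:400]=a;c[:540,405:765]=b
cv2.imwrite("pics/crop.png",c)
for nm,u,v,z in [("body",340,206,.046),("cap",346,228,.04),("coaster",485,237,.005),("long",127,202,.18),("mid",143,242,.12),("near",145,277,.12),("circ",345,207,.001)]: print(nm,px2w("top",u,v,z))
for nm,u,v,z in [("long",156,286,.18),("mid",197,327,.12),("near",232,344,.12),("coaster",379,180,.005)]: print("side",nm,px2w("side",u,v,z))
E
```

```text
body [ 0.5956 -0.0348  0.046 ]
cap [ 0.5547 -0.0459  0.04  ]
coaster [ 0.5393 -0.3144  0.005 ]
long [0.5849 0.3171 0.18  ]
mid [0.5236 0.3106 0.12  ]
near [0.4626 0.3054 0.12  ]
circ [ 0.6003 -0.0451  0.001 ]
side long [0.5801 0.3214 0.18  ]
side mid [0.5213 0.3133 0.12  ]
side near [0.4598 0.3081 0.12  ]
side coaster [ 0.5341 -0.308   0.005 ]
```

View pics/crop.png

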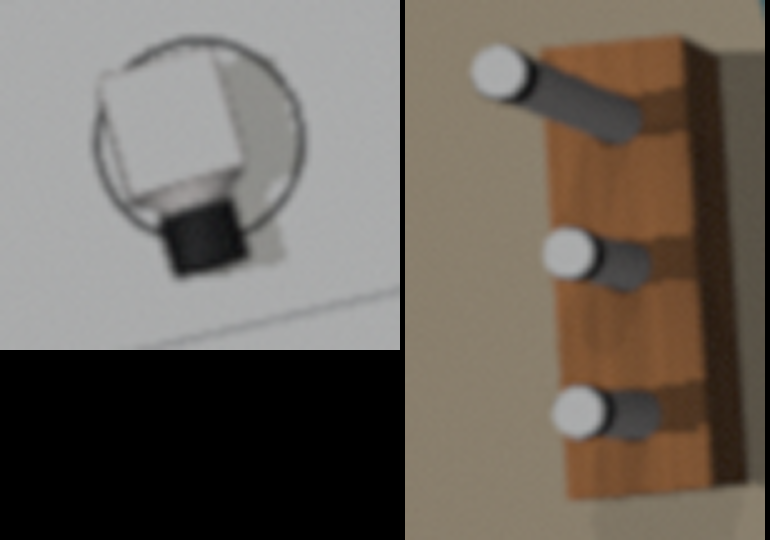

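```bash
cat >> h.py <<'E'
def C(x,y): return 305+x/5,180+y/5
cs=np.array([px2w("top",*C(*p),.046) for p in[(107,73),(212,52),(243,168),(137,198)]])
foot,sh=(cs[0]+cs[1])/2,(cs[2]+cs[3])/2
az=np.append((sh-foot)[:2],0);L=np.linalg.norm(az);az/=L
ctr=np.append(cs.mean(0)[:2],.023)
circ=px2w("top",345,208,.001); coaster=np.array([.537,-.312,.005])
def init(tilt):  # tool dir forward(-az) tilted from down
    z=np.array([0,0,-1])*np.cos(tilt)-az*np.sin(tilt); return quat(z,np.cross([0,0,1],az))
E
python3 - <<'E'
from h import *
print(cs,L,np.linalg.norm(cs[1]-cs[0]),az,ctr,circ)
print("capend",px2w("top",*C(210,270),.02),"pred",ctr+az*56)
down=np.array([0,0,-1.])
for t in (35,40,45,50,55):
    q=init(np.radians(t)); zt=R.from_quat(q).as_matrix()[:,2]
    g=ctr+az*.009+[0,0,.003]
    ok=[r.solve_ik(g+zt*.019-zt*d,q) is not None for d in(0,.1)]
    # final: tool tilt back b=90-t-lean along heading psi: horizontal part = +azf
    res=[]
    for lean in(0,8,15):
        b=np.radians(90-t-lean)
        for psi in range(0,360,15):
            h=np.array([np.cos(np.radians(psi)),np.sin(np.radians(psi)),0]) # original az dir after upright: tool horiz comp
            z=down*np.cos(b)+h*np.sin(b)
            for s in(1,-1):
                qf=quat(z,s*np.cross([0,0,1],h))
                p=coaster+[0,0,.04]+z*.019
                a=r.solve_ik(p,qf); a2=r.solve_ik(p-z*.1,qf)
                if a is not None and a2 is not None: res.append((lean,psi,s))
    print(t,ok,res)
E
```

```text
[[ 0.6175 -0.0094  0.046 ]
 [ 0.6252 -0.0489  0.046 ]
 [ 0.5811 -0.0602  0.046 ]
 [ 0.57   -0.0204  0.046 ]] 0.04714963712873929 0.040313522416807 [-0.9715 -0.237   0.    ] [ 0.5984 -0.0347  0.023 ] [ 0.5983 -0.0451  0.001 ]
capend [ 0.5452 -0.0482  0.02  ] pred [-53.8067 -13.3043   0.023 ]
35 [True, True] [(0, 0, -1), (0, 15, 1), (0, 15, -1), (0, 30, 1), (0, 30, -1), (0, 45, 1), (0, 45, -1), (0, 60, 1), (0, 60, -1), (0, 75, 1), (0, 75, -1), (0, 90, 1), (0, 90, -1), (0, 105, 1), (0, 105, -1), (0, 195, 1), (0, 195, -1), (0, 210, 1), (0, 210, -1), (0, 225, 1), (0, 225, -1), (0, 240, 1), (0, 240, -1), (0, 255, 1), (0, 255, -1), (0, 270, 1), (0, 270, -1), (8, 0, -1), (8, 15, -1), (8, 30, -1), (8, 45, 1), (8, 45, -1), (8, 60, 1), (8, 60, -1), (8, 75, 1), (8, 75, -1), (8, 90, 1), (8, 90, -1), (8, 105, 1), (8, 105, -1), (8, 120, 1), (8, 120, -1), (8, 180, 1), (8, 180, -1), (8, 195, 1), (8, 195, -1), (8, 210, 1), (8, 210, -1), (8, 225, 1), (8, 225, -1), (8, 240, 1), (8, 240, -1), (8, 255, 1), (8, 270, 1), (8, 285, 1), (8, 300, 1), (8, 315, 1), (8, 345, -1), (15, 0, -1), (15, 15, -1), (15, 30
[... 6041 characters left out ...]
8, 270, 1), (8, 285, 1), (8, 300, 1), (8, 300, -1), (8, 315, 1), (8, 315, -1), (8, 330, 1), (8, 330, -1), (8, 345, 1), (8, 345, -1), (15, 0, 1), (15, 0, -1), (15, 15, -1), (15, 30, -1), (15, 45, -1), (15, 60, -1), (15, 75, 1), (15, 75, -1), (15, 90, 1), (15, 90, -1), (15, 105, 1), (15, 105, -1), (15, 120, 1), (15, 120, -1), (15, 135, 1), (15, 135, -1), (15, 150, 1), (15, 150, -1), (15, 165, 1), (15, 165, -1), (15, 180, 1), (15, 180, -1), (15, 195, 1), (15, 195, -1), (15, 210, 1), (15, 210, -1), (15, 225, 1), (15, 240, 1), (15, 255, 1), (15, 270, 1), (15, 285, 1), (15, 285, -1), (15, 300, 1), (15, 300, -1), (15, 315, 1), (15, 315, -1), (15, 330, 1), (15, 330, -1), (15, 345, 1), (15, 345, -1)]
```

```bash
cat >> h.py <<'E'
T0=np.radians(40)
def finalq(psi,b):
    h=np.array([np.cos(psi),np.sin(psi),0]);z=-np.array([0,0,1])*np.cos(b)+h*np.sin(b)
    return quat(z,np.cross([0,0,1],h)),z
E
python3 - <<'E'
from h import *
q=init(T0)
zt=R.from_quat(q).as_matrix()[:,2]
if r.solve_ik(ctr,q) is None or abs(r.solve_ik(ctr,q)[5])>2.2: q=quat(zt,-R.from_quat(q).as_matrix()[:,1]); print("flip")
p=ctr+az*.007; p[2]=.028; p=p+zt*.019
hi=p-zt*.09+[0,0,.1]
print("j",r.solve_ik(p,q),p)
r.move_pose(hi,q)
r.line_to(p-zt*.09,v=.2)
print(r.line_to(p,v=.12,force_limit=8),r.read_position())
r.gripper_to(0.0); print("gap",r.read_finger_gap()*85,r.read_gripper_force())
r.line_to(r.read_position()+np.array([0,0,.12]),v=.15)
print(r.read_finger_gap()*85,r.read_force(),r.read_time_s(),r.read_joints(),r.read_ee_rot())
t=get_image("side");cv2.imwrite("pics/s1.png",t[100:400,150:550,::-1])
E
```

```text
j [-0.3657 -0.0288  2.2752  0.9398  0.4699  0.1994] [ 0.6035 -0.0335  0.0134]
False [ 0.6041 -0.0337  0.0145]
gap 45.23330739253446 61.83771371841431
45.00191629103999 [-0.4797 -0.7259 -1.048 ] 5.3667 [-0.3661 -0.3042  2.2454  0.6089  0.6938  0.591 ] [ 0.9333  0.1121  0.3386 -0.0413]
```

View pics/s1.png

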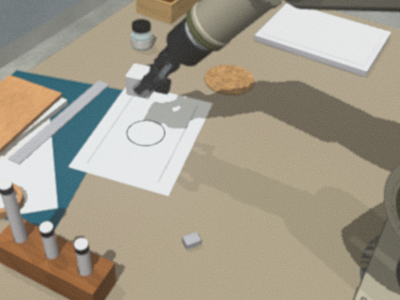

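The bottle is held by its body, level, at about (140,78) in the crop. The circle, at (146,132), is clear. Next I'll place the bottle on the coaster.

Run:
```python
from h import *
pg=np.array([.6041,-.0337,.0145]); Rg=R.from_quat(init(T0)).as_matrix()
f=Rg.T@(ctr-az*.024-pg); print("foot in tool",f); f[1]=0
b=np.radians(50); j0=np.array(r.read_joints()); best=None
for psi in np.radians(np.arange(0,360,10)):
    q,z=finalq(psi,b); M=R.from_quat(q).as_matrix()
    p=coaster+[0,0,.004]-M@f
    js=[r.solve_ik(x,q) for x in(p,p+[0,0,.09],p-z*.09)]
    if any(j is None for j in js) or max(np.abs(js[1]-js[0]).max(),np.abs(js[2]-js[0]).max())>1: continue
    js=np.array(js)
    if js[:,1].min()<-.8 or np.abs(js[:,5]).max()>2.5 or js[:,4].min()<.1: continue
    c=np.abs(js[1]-j0).max()
    if best is None or c<best[0]: best=(c,psi,p,q,z,js)
c,psi,p,q,z,js=best
print(c,np.degrees(psi),p,js)
r.move_pose(p+[0,0,.09],q)
r.line_to(p+[0,0,.008],v=.12)
print(r.line_to(p-[0,0,.01],v=.02,force_limit=3),r.read_position()-p,r.read_force(),r.read_time_s())
cv2.imwrite("pics/s2.png",cv2.resize(get_image("side")[100:300,280:540,::-1],None,fx=2.5,fy=2.5))
np.save("place.npy",np.r_[p,q,z])
```

```text
foot in tool [ 0.0195 -0.0003  0.0052]
1.2388495692598247 210.00000000000003 [ 0.5296 -0.3162  0.0273] [[-0.2896  0.9587  1.0043 -0.6106  1.8139  0.807 ]
 [-0.2896  0.8414  1.0098 -0.63    1.9049  0.7392]
 [-0.23    1.0349  0.7674 -0.6076  1.9782  0.7593]]
True [ 0.0001 -0.0001 -0.001 ] [ 1.4659 -0.4456  3.9503] 8.15
```

View pics/s2.png

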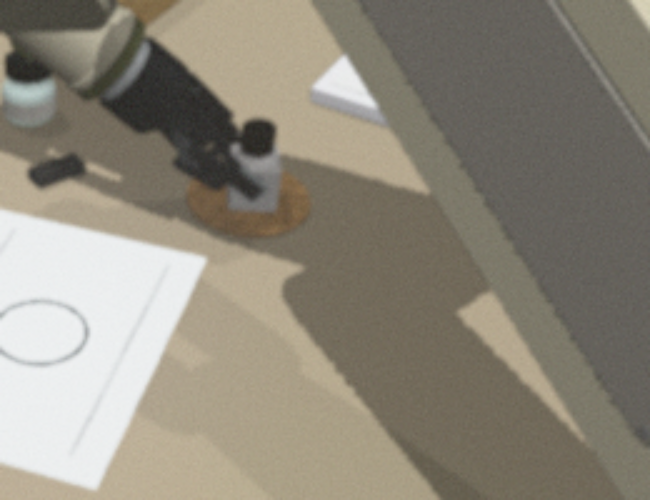

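The bottle stands upright in the middle of the coaster, with its foot down. I'll release it, back off and go above the long marker.

Run:
```python
from h import *
a=np.load("place.npy");z=a[7:]
r.gripper_to(1.0); print(r.read_gripper_force()); r.sleep(.3)
r.line_to(r.read_position()-z*.11,v=.12)
r.line_to(r.read_position()+np.array([0,0,.12]),v=.25)
d=np.array([.995,.1,0]); yd=np.array([-.1,.995,0])
qs=[quat([0,0,-1],s*yd) for s in(1,-1)]
P=np.array([.5825,.320,.27]); J=[r.solve_ik(P,q) for q in qs]; print(J)
j0=np.array(r.read_joints()); k=min((i for i in(0,1) if J[i] is not None),key=lambda i:abs(J[i][5]))
np.save("mq.npy",qs[k]); r.move_pose(P,qs[k]); r.sleep(.3)
m=camera_model("wrist");im=get_image("wrist");np.savez("w.npz",K=m["K"],E=m["extrinsics"])
cv2.imwrite("pics/w1.png",im[:,:,::-1]); s=get_image("top")
cv2.imwrite("pics/t2.png",np.hstack([cv2.resize(s[190:290,430:530,::-1],(300,300)),cv2.resize(im[:,:,::-1],(400,300))]))
print(r.read_position(),r.read_time_s())
```

```text
0.0
[array([ 0.4252,  0.2942,  1.2315, -0.    ,  1.616 , -1.2457]), array([ 0.4252,  0.2942,  1.2315, -0.    ,  1.616 ,  1.8959])]
[0.5826 0.3198 0.2699] 13.1917
```

View pics/w1.png

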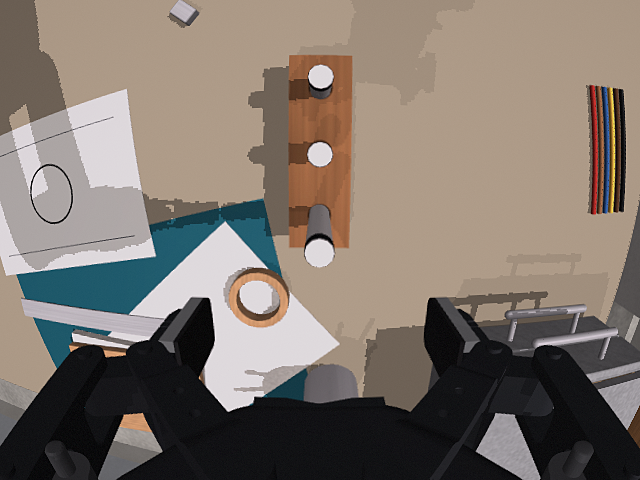

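View pics/t2.png

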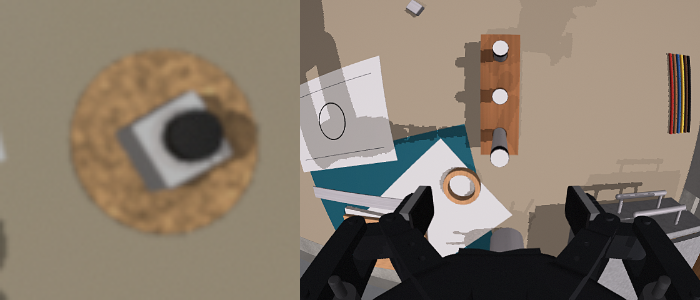

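The top view shows the bottle upright near the coaster centre. In the wrist view the long marker's tail disc is at (319,252).

Run:
```python
from h import *
w=np.load("w.npz");q=np.load("mq.npy")
t=px2w("wrist",319,252,.18,dict(K=w["K"],extrinsics=w["E"])); print("tail",t)
n=px2w("wrist",320,154,.12,dict(K=w["K"],extrinsics=w["E"])); print("mid",n,np.linalg.norm((t-n)[:2]))
if np.linalg.norm(t[:2]-[.5825,.32])>.012: raise SystemExit
P=np.array([t[0],t[1],.2]); r.line_to(P,q,v=.2)
print(r.line_to([t[0],t[1],.121],v=.1,force_limit=6),r.read_position())
r.gripper_to(0.0); print("gap",r.read_finger_gap()*85,r.read_gripper_force(),r.read_force())
r.line_to(r.read_position()+np.array([0,0,.16]),v=.12)
print("gap",r.read_finger_gap()*85,r.read_gripper_force(),r.read_position(),r.read_force(),r.read_time_s())
```

```text
tail [0.587  0.3206 0.18  ]
mid [0.5262 0.3154 0.12  ] 0.06104505097820795
False [0.5876 0.3209 0.1219]
gap 18.207563751602986 58.46090376377106 [0.2724 0.8054 1.6028]
gap 18.82014749156103 58.48071813583374 [0.5868 0.3205 0.28  ] [ 0.1677  0.2653 -0.1136] 16.7333
```

Run:
```python
from h import *
target=np.array([circ[0],circ[1],.072]); j0=np.array(r.read_joints()); best=None
s2=np.sqrt(.5)
for psi in np.radians(np.arange(-90,91,15)):
    h=np.array([np.cos(psi),np.sin(psi),0]); z=s2*(h-[0,0,1])
    for y in (np.cross([0,0,1],h),h+[0,0,1]):
        for s in(1,-1):
            q=quat(z,s*y); p=target-z*.111
            js=[r.solve_ik(x,q) for x in(p,p+[0,0,.1])]
            if any(j is None for j in js) or np.abs(js[1]-js[0]).max()>.8 or max(abs(js[0][5]),abs(js[1][5]))>2.5: continue
            c=np.abs(js[1]-j0).max()
            if best is None or c<best[0]: best=(c,psi,p,q,js,s)
c,psi,p,q,js,s=best; print(c,psi,p,js)
r.move_pose(p+[0,0,.1],q); r.line_to(p,v=.1); r.sleep(.5)
print(r.read_position(),r.read_gripper_force(),r.read_finger_gap()*85,r.read_time_s())
a=get_image("side")[100:340,120:460,::-1];b=get_image("top")[100:340,180:540,::-1]
cv2.imwrite("pics/f.png",np.vstack([cv2.resize(a,(425,300)),cv2.resize(b,(425,300))]))
```

```text
0.7257680810049224 -1.5707963267948966 [0.5983 0.0334 0.1505] [array([ 0.3762,  0.4536,  1.4548, -0.7178,  1.5817, -1.0709]), array([ 0.3762,  0.3566,  1.3865, -0.7258,  1.7059, -1.1804])]
[0.5983 0.0334 0.1505] 58.48565697669983 17.95085988939691 19.4583
```

View pics/f.png

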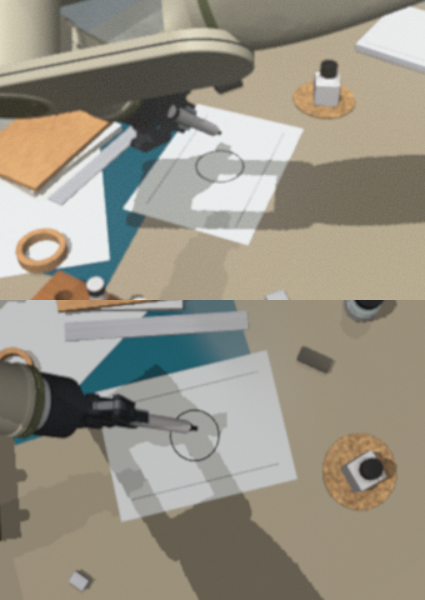

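The marker leans with its nib over the circle: the nib is at (196,429) in the lower view and (219,133) in the upper. The bottle is still standing. I'll triangulate the nib and hand in if it's within limits.

Run:
```python
from h import *
zs=np.linspace(.02,.13,56)
D=[(np.linalg.norm(px2w("top",346,203.2,z)-px2w("side",295.2,206.4,z)),z) for z in zs]
e,z=min(D); n=px2w("top",346,203.2,z); print(e,n,n-circ, np.abs(r.read_dq()).max())
v=np.array(r.read_position())-n; print("grip dist",np.linalg.norm(v),"lean",np.degrees(np.arccos(v[2]/np.linalg.norm(v))))
if e<.015 and .045<z<.105 and np.linalg.norm((n-circ)[:2])<.025: print(r.job_done())
```

```text
0.0013149248842398219 [ 0.5969 -0.0455  0.072 ] [-0.0014 -0.0005  0.071 ] 0.0018861504035411572
grip dist 0.11134119484788872 lean 45.17295437147393
the job is handed in; nothing more can be done
None
```

The job is handed in: the bottle stands upright and released on the coaster, and the long marker is held still, leaning about 45° with its nib about 7 cm above the circle's centre (the judge's verdict was not returned).

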